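# Press a slide carrier down and slide it home under the leaf springs of a slide reader

## Task

Load the slide reader: with the fingertips press the slide carrier down hard on its pad until the sprung bed bottoms out, and keep it pressed down while you slide it forward under the bridge and its two leaf springs, until it is fully home against the end stop and the bed springs up behind it; then let go and draw clear. The carrier is only pressed and pushed, never lifted off the bed, and everything else on the bench stays where it is.

Things in the scene. Friction and masses are not known exactly. Their poses are not given: they have to be found in the camera images.
- reader: Slide reader fixed to the bench: a straight loading channel 103 mm wide between white side rails (12 mm thick, tops 46 mm above the bench, x = -200 to 95 mm). Origin on the bench under the bridge; x along the channel in the loading direction, y left, z up. Sprung bed from x = -190 to -74, then a smooth fixed floor 30 mm above the bench; white box 62 mm high behind the stop (to x = 170).
- bridge (a point): Middle of the underside of the dark bridge bar across the channel, at x = 0 in the reader, 45 mm above the bench; the bar is 10 mm long in x, its top 59 mm above the bench.
- stop (a point): Foot of the steel end stop's face, on the fixed floor: x = 80 mm in the reader, 30 mm above the bench. The stop is 21 mm high above the floor.
- bed (a joint): Sprung steel bed plate under the carrier: 0 = up (top 37 mm above the bench, 7 mm over the fixed floor), 0.007 m = bottomed out, flush with the floor. Empty, it needs 11 N to start down and 17 N to bottom out (the carrier's weight of 1.5 to 3 N helps). Bed up, the carrier strikes the bridge bar; bottomed out, it passes under with 3 mm to spare.
- leaf (a joint): Two steel leaf springs 46 mm long, at y = +40 and -40 mm, hanging from the bridge bar's far side and sloping down towards +x; they drag on the carrier's top with about 5 N in all. 0 = hanging free, about 0.2 rad when the carrier has lifted them.
- carrier: Loose grey slide carrier, 150 mm (x, loading direction) by 100 by 12 thick, 0.15 to 0.3 kg, two glass slides on its front. Origin: centre of its underside; axes as the reader's. It starts flat on the raised bed, nose 10 to 25 mm short of x = 0 in the reader. Home: origin at x = 5 mm in the reader, 30 mm above the bench, nose on the stop, tail 4 mm past the bed.
- pad (a point): Centre of the grooved pad on the carrier's top surface, 49 mm behind its centre: flat, 52 mm long (x) by 100 wide. A cross rib ends it in front: back face 26 mm ahead of this point, 8 mm thick, 80 wide, 10 high. Press on the pad, push on the rib's back face. At home the pad is at x = -44 mm in the reader, the rib just short of the bridge.
- dish_stack: Bystander: stack of four dishes, 93 mm across, 60 high; origin at the centre of its underside.
- dish: Bystander: one dish, 93 mm across, 15 high; origin under its centre.
- marker: Bystander: marker pen lying, 128 mm long, 13 thick; origin under its middle.
- timer: Bystander: bench timer 60 x 75 x 22 mm; origin under its centre.
- swab_cup: Bystander: blue swab holder, 76 mm across, 155 high with swabs; origin under its centre.
- reagent: Bystander: capped bottle 56 mm across, 120 high; origin under its centre.
- tube_rack: Bystander: rack with five tubes, 60 x 160 mm, 84 high; origin under its centre.
Mind the look-alikes: they are no part of the job. There is more than one size of the carrier; the job needs the smaller.

How it is judged:
By the outcome, as a careful person would: the job done as asked, in the order asked, and still so for the second after the job is handed in, with the robot touching nothing.
It also fails if it takes over 56 s, if anything falls off the work surface, if the arm or the gripper's body presses on something with over 40 N, if the wrist force passes 120 N, or if a joint passes its speed limit or range.

## Robot

A 6-joint arm with a two-finger parallel gripper is mounted at the origin on the work surface. World frame = base frame: x ahead of the robot, y to its left, z up, the work surface at z = 0. Lengths are in m, angles in degrees, forces in N, time in s.
With the tool pointing down it reaches from about 0.3 to 0.75 m from the base axis. Payload 8.5 kg.
Tool frame: the origin (TCP) lies at the very end of the fingers, on their centre line; the grasp point (between the pads) lies 19 mm behind it; z points along the fingers, y is the line along which they close (so a half turn about z gives the same grasp; the last joint's range is limited). The gripper opens to 85 mm and grips with 20 to 120 N. Pads are 22 mm wide; open, the fingers measure 114 mm over their backs; the gripper's body (76 mm by 85 mm) begins 54 mm behind the grasp point. The pads swing forward as they close: fully open they stand 13 mm farther back than shut.
Start: joints at [-89.284, 21.807, 74.336, -0, 83.858, -12.336], TCP at [0.124, -0.536, 0.231] pointing down, gripper open.
Joint ranges: [-178.18, 178.18], [-50.72, 133.34], [12.68, 142.11], [-81.47, 261.47], [9.98, 163.14], [-165.26, 165.26]. Speed limits (degrees/s): [136.94, 136.94, 180, 180, 180, 180].

## Interface

Orientations are given as a 3x3 rotation matrix whose columns are the frame's x, y, z axes.
In Python, from rig import observe, cams, ticket gives the robot as it stands.
- The arm moves only by the tool move_arm, never from a script. Its arguments are lists of equal length, an entry for each row: "jaw": the finger opening in cm, from 0 to 8.54; "dp": the shift along the tool's x, y, z in cm, a list of three; "turn": the turn, a rotation vector about the tool's x, y, z in rad, a list of three. In form: {"jaw": [jaw, ...], "dp": [[tx, ty, tz], ...], "turn": [[wx, wy, wz], ...]}. A call has 1 to 12 rows; each row shifts and turns the commanded pose from where the row before left it, along the tool's axes as they then stand; what a row does not reach is not made up. A row lasts 1/12 s, in which the tool goes at most 41.7 mm and 7.16 degrees, less where a joint would pass 70% of its speed; a pose out of reach is approached as far as the arm can. A call is refused whole if a number of a shift passes 4.17 or a number of a turn 0.125, either way. A call with a gripper value outside its range is refused whole. The fingers move at their own pace and stop on an object; "force" is the grip in N (left out, the last holds). Time passes only in rows, so rows that do not move let the fingers close. It gives the time, the measured TCP pose, the force, the opening and the grip force at its end, in the units of the state.
- observe(): the state, without advancing time (a new reading comes with each control period).
- cams.get_image(name): name is "scene" or "top" or "wrist"; returns (picture, depth): 384x512x3 uint8, red, green, blue; 384x512 float32, m along the optical axis (not along the pixel's ray), 0 where there is no reading.
- cams.calibration(name): a dict with "vertical_fov" (degrees; the focal length in pixels is half the picture's height over the tangent of half this angle, whatever the lens; pixels are square), "cx", "cy" (the principal point, pixels), "k1" (the pictures are not rectified: a ray, as slopes to the right and down, at radius r is drawn at 1 + k1 r^2 times it, then the intrinsics apply), "view" (4x4, takes a point from world to camera coordinates); the wrist camera has in their place "tool_from_camera" (4x4, takes a point from camera to tool coordinates, whose origin is the TCP and whose axes are the flange's). Camera axes: x right, y up, looking along -z (the intrinsics and any distortion apply to the point x, -y, -z); pixel columns grow to the right and rows downward; lengths in m; the calibration is good to about 2 mm. A picture is of the moment at which its call begins: read the wrist's pose just before it. calibration takes no time and is no camera call.
- ticket.close_job(): hands the job in; it is judged then, once.
Trained networks look in the newest picture that a camera, given by its name, has taken for a name from the list of things; names that differ only in an ending like _2 or _b are one class to them, and where a whole thing is asked for, a point or a joint stands for the part that bears it (a point fixed in the world has none). Each returns a list of dicts, best first, with "p" (0 to 1); they miss things now and then, are a little off and sometimes report something else, mostly with a low value. They report only what shows in the picture. A call takes as long as a camera call. They do not tell look-alikes from the thing itself.
- cams.spot_in(camera, query): "box" ([centre column, centre row, width, height] as shares, 0 to 1, of the picture: columns of its width, rows of its height, round what is visible of it).
- cams.outline_of(camera, query): "mask" (384x512 bool, what is visible of it) and "box" ([centre column, centre row, width, height] as shares, 0 to 1, of the picture: columns of its width, rows of its height, round what is visible of it).
- cams.mark_of(camera, query): "location" ([column, row] as shares, 0 to 1, of the picture: columns of its width, rows of its height: a listed point, or the origin of a listed thing).
The state is a dict: "time_s": time; "q": joint angles; "qvel": joint speeds; "joint_efforts": joint torques, N m; "position": TCP position; "tool_rot": TCP orientation; "ft_force": force on the tool from outside, world axes, zero at the start; "wrist_torque": the same for the moment, N m; "grip_width": finger opening in m; "gripper_force": force on a finger pad.
Only numpy, scipy, OpenCV 4.12 (cv2) and the standard library are available. Lean on these libraries where they do the work, as an engineer would, in place of code of your own. Each camera call takes 0.05 s, during which the arm holds its last target. There are 200 camera calls.

## Working session

There is one attempt and no reset: what is moved stays moved. The work goes in short steps, Python scripts to look and compute and a tool call to move; the robot and the scene stay as the last step left them, time stands still between calls to the robot, and variables do not carry over. Pictures are saved under pics/ and viewed, at most 10 in all, crops included, and the job is handed in when it is done.

Besides the shell and the picture viewer there is one more tool, called as name(argument=value, ...), one argument or row to a line, values as JSON. move_arm: Moves the arm, as the interface text tells. Its arguments: {"type":"object","properties":{"jaw":{"type":"array","items":{"type":"number"}},"dp":{"type":"array","items":{"type":"array","items":{"type":"number"}}},"turn":{"type":"array","items":{"type":"array","items":{"type":"number"}}},"force":{"type":"number"}},"required":["jaw","dp","turn"]}

```bash
mkdir -p pics; cat > h.py <<'E'
import numpy as np,cv2
from rig import observe,cams,ticket
def K(c):
    f=192/np.tan(np.radians(c['vertical_fov'])/2); return f,c['cx'],c['cy'],c['k1']
def world(name,depth,u,v,st=None,d=None):
    c=cams.calibration(name);f,cx,cy,k1=K(c)
    M=np.array([[f,0,cx],[0,f,cy],[0,0,1.]])
    p=cv2.undistortPoints(np.array([[[u,v]]],float),M,np.array([k1,0,0,0,0.]))[0,0]
    d=depth if d is None else d
    if isinstance(d,np.ndarray): d=float(np.median(d[int(v)-1:int(v)+2,int(u)-1:int(u)+2]))
    P=np.array([p[0]*d,-p[1]*d,-d,1])
    if 'view' in c: return (np.linalg.inv(c['view'])@P)[:3]
    T=np.eye(4);T[:3,:3]=st['tool_rot'];T[:3,3]=st['position']
    return (T@np.array(c['tool_from_camera'])@P)[:3]
def snap(name,fn):
    st=observe();im,d=cams.get_image(name);cv2.imwrite('pics/'+fn,im[:,:,::-1]);np.save('pics/'+name,d);return st,im,d
E
python3 - <<'E'
from h import *
for n in ['top','scene']:
    st,im,d=snap(n,n+'1.png')
    for q in ['reader','carrier','pad','bridge','stop']:
        for r in cams.mark_of(n,q)[:3]:
            u,v=r['location'][0]*512,r['location'][1]*384
            print(n,q,round(r['p'],2),round(u),round(v),world(n,d,u,v).round(3))
st=observe();print(st['position'],st['tool_rot'],st['time_s'],st['ft_force'])
E
```

```text
top reader 0.78 225 159 [0.593 0.095 0.03 ]
top carrier 0.79 209 184 [0.516 0.134 0.049]
top carrier 0.68 149 294 [0.214 0.292 0.018]
top pad 0.61 201 201 [0.467 0.155 0.047]
top pad 0.56 161 320 [0.146 0.254 0.017]
top bridge 0.98 222 154 [0.598 0.101 0.057]
top bridge 0.44 94 214 [0.429 0.448 0.039]
top stop 0.81 232 127 [0.679 0.075 0.05 ]
top stop 0.19 201 201 [0.465 0.154 0.048]
scene reader 0.88 314 223 [0.622 0.066 0.031]
scene carrier 0.73 279 136 [0.229 0.289 0.017]
scene carrier 0.59 301 193 [0.523 0.11  0.049]
scene pad 0.95 296 177 [0.464 0.148 0.048]
scene pad 0.72 257 131 [0.15  0.25  0.015]
scene bridge 0.7 320 216 [0.612 0.1   0.029]
scene bridge 0.32 294 178 [0.46  0.142 0.048]
scene stop 0.75 335 233 [0.701 0.06  0.06 ]
[ 0.12419577 -0.5357635   0.23133147] [[ 9.74171004e-01  2.25811548e-01  6.36402927e-06]
 [ 2.25811548e-01 -9.74171004e-01  9.73835598e-06]
 [ 8.39868602e-06 -8.04975272e-06 -1.00000000e+00]] 0.6 [ 1.60497994 -0.02189423  1.80335091]
```

View pics/top1.png

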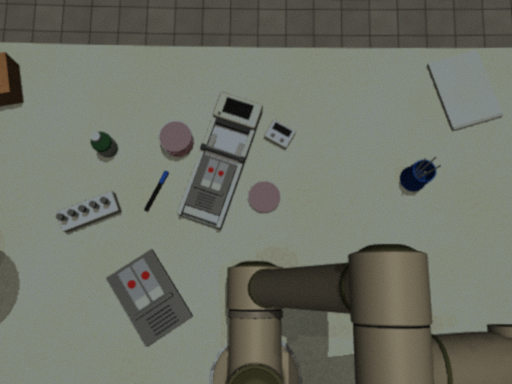

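View pics/scene1.png

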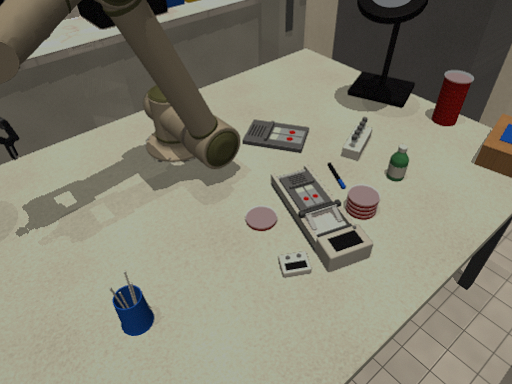

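The top picture shows two carriers: a larger one lying on the bench at (149,294), and a smaller one in the reader's channel at (209,184), behind the bridge at (222,154). The smaller one fits the description. I'll measure the reader's axis and confirm with a crop.

```bash
python3 - <<'E'
from h import *
d=np.load('pics/top.npy');im=cv2.imread('pics/top1.png')
cv2.imwrite('pics/crop1.png',cv2.resize(im[80:360,90:290],None,fx=2.1,fy=2.1,interpolation=cv2.INTER_CUBIC))
m=cams.outline_of('top','reader')[0]['mask'];c0=cams.outline_of('top','carrier')
pts=np.array([world('top',d,u,v) for v,u in np.argwhere(m)]);pts=pts[(pts[:,2]>.02)]
r=cv2.minAreaRect(pts[:,:2].astype(np.float32));print(r,len(pts));print(cv2.boxPoints(r).round(3))
for c in c0:
  p=np.array([world('top',d,u,v) for v,u in np.argwhere(c['mask'])]);r=cv2.minAreaRect(p[:,:2].astype(np.float32));print('carrier',c['p'],r)
w=cams.calibration('wrist');print(np.array(w['tool_from_camera']).round(3),w['vertical_fov'])
E
```

```text
Traceback (most recent call last):
  File "h.py", line 6, in world
    c=cams.calibration(name);f,cx,cy,k1=K(c)
ValueError: time passes only in moves, steps and waits
```

View pics/crop1.png

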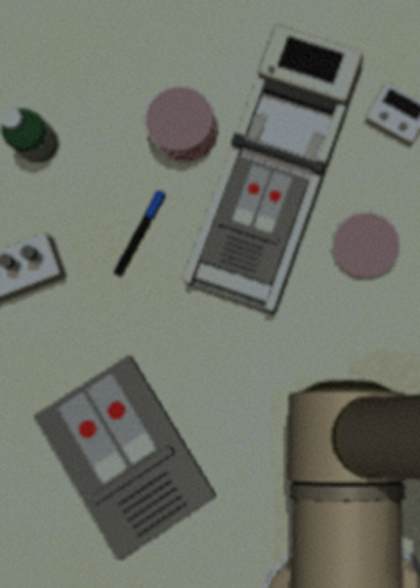

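The crop confirms it: the smaller carrier is in the channel, its pad grooves at crop (240,250) with the rib just ahead, and the bridge at crop (275,155). The larger look-alike lies free at the lower left. The calibration calls have to be cached.

```bash
sed -i 's/^def world/_c={}\ndef cal(n):\n    if n not in _c: _c[n]=cams.calibration(n)\n    return _c[n]\ndef world/; s/c=cams.calibration(name);f/c=cal(name);f/' h.py
python3 - <<'E'
from h import *
cams.get_image('top')
d=np.load('pics/top.npy')
m=cams.outline_of('top','reader')[0]['mask'];c0=cams.outline_of('top','carrier')
f=lambda m:np.array([world('top',d,u,v) for v,u in np.argwhere(m)])
pts=f(m);pts=pts[(pts[:,2]>.02)]
r=cv2.minAreaRect(pts[:,:2].astype(np.float32));print(r,len(pts));print(cv2.boxPoints(r).round(3))
for c in c0:
  p=f(c['mask']);r=cv2.minAreaRect(p[:,:2].astype(np.float32));print('carrier',c['p'],r)
w=cal('wrist');print(np.array(w['tool_from_camera']).round(3),w['vertical_fov'])
E
```

```text
((0.5885107517242432, 0.10606608539819717), (0.12862560153007507, 0.3716115355491638), 71.90077209472656) 3973
[[ 0.392  0.103]
 [ 0.745 -0.013]
 [ 0.785  0.109]
 [ 0.432  0.225]]
carrier 0.69 ((0.2074216902256012, 0.2931567430496216), (0.22020110487937927, 0.14870783686637878), 33.58816146850586)
carrier 0.6 ((0.5154543519020081, 0.12880276143550873), (0.10401111841201782, 0.15541847050189972), 72.1931381225586)
[[-0.001  0.961  0.278  0.069]
 [ 1.     0.001  0.     0.001]
 [ 0.     0.278 -0.961 -0.144]
 [ 0.     0.     0.     1.   ]] 61.47362469196099
```

Reader found: yaw -18.1°, origin ≈ (0.603, 0.101), carrier nose ≈ -16 mm. First turn, then go over the pad.

move_arm(
  jaw=[4, 4, 4, 4, 4, 4, 4, 4, 4, 4, 4, 4],
  dp=[
    [0, 0, 0],
    [0, 0, 0],
    [0, 0, 0],
    [0, 0, 0],
    [0, 0, 0],
    [0.63, -3.77, 0],
    [0.63, -3.77, 0],
    [0.63, -3.77, 0],
    [0.63, -3.77, 0],
    [0.63, -3.77, 0],
    [0.63, -3.77, 0],
    [0.63, -3.77, 0],
  ],
  turn=[
    [0, 0, 0.1086],
    [0, 0, 0.1086],
    [0, 0, 0.1086],
    [0, 0, 0.1086],
    [0, 0, 0.1086],
    [0, 0, 0],
    [0, 0, 0],
    [0, 0, 0],
    [0, 0, 0],
    [0, 0, 0],
    [0, 0, 0],
    [0, 0, 0],
  ],
)

```text
time_s: 1.85
position: [0.2483, -0.2968, 0.2314]
tool_rot: [[0.951, -0.311, 0.0], [-0.311, -0.951, -0.0], [0.0, 0.0, -1.0]]
ft_force: [0.7, -0.1, 0.2]
grip_width: 0.04
gripper_force: 0.0
```

move_arm(
  jaw=[4, 4, 4, 4, 4, 4, 4, 4, 4, 4, 4, 4],
  dp=[
    [0.63, -3.77, 0],
    [0.63, -3.77, 0],
    [0.63, -3.77, 0],
    [0.63, -3.77, 0],
    [0.63, -3.77, 0],
    [0.63, -3.77, 0],
    [0.63, -3.77, 0],
    [0.63, -3.77, 0],
    [0.63, -3.77, 0],
    [0.63, -3.77, 0],
    [0, 0, 0],
    [0, 0, 0],
  ],
  turn=[
    [0, 0, 0],
    [0, 0, 0],
    [0, 0, 0],
    [0, 0, 0],
    [0, 0, 0],
    [0, 0, 0],
    [0, 0, 0],
    [0, 0, 0],
    [0, 0, 0],
    [0, 0, 0],
    [0, 0, 0],
    [0, 0, 0],
  ],
)

```text
time_s: 2.85
position: [0.4249, 0.0419, 0.2312]
tool_rot: [[0.952, -0.306, -0.0], [-0.306, -0.952, -0.0], [-0.0, 0.0, -1.0]]
ft_force: [-0.8, -0.3, -0.5]
grip_width: 0.0398
gripper_force: 0.0
```

move_arm(
  jaw=[4, 4, 4, 4, 4, 4, 4, 4],
  dp=[
    [0.5, -2.8, 0],
    [0.5, -2.8, 0],
    [0.5, -2.8, 0],
    [0.5, -2.8, 0],
    [0, 0, 3.3],
    [0, 0, 3.3],
    [0, 0, 3.3],
    [0, 0, 0],
  ],
  turn=[
    [0, 0, 0.005],
    [0, 0, 0],
    [0, 0, 0],
    [0, 0, 0],
    [0, 0, 0],
    [0, 0, 0],
    [0, 0, 0],
    [0, 0, 0],
  ],
)

```text
time_s: 3.52
position: [0.476, 0.1389, 0.1276]
tool_rot: [[0.949, -0.316, -0.01], [-0.316, -0.949, -0.001], [-0.009, 0.004, -1.0]]
ft_force: [-1.7, -0.3, -0.3]
grip_width: 0.0397
gripper_force: 0.0
```

```bash
python3 - <<'E'
from h import *
st,im,d=snap('wrist','w1.png');print(st['position'],st['tool_rot'][:,0],st['ft_force'],st['q'])
O=np.array([.6028,.1014]);ex=np.array([.9505,-.3107]);ey=-np.array([-.3107,-.9505])
rd=lambda p:(round(float((p[:2]-O)@ex)*1e3,1),round(float((p[:2]-O)@ey)*1e3,1),round(p[2]*1e3,1))
print('tcp',rd(np.array(st['position'])))
for q in ['pad','bridge','stop','carrier']:
  for r in cams.mark_of('wrist',q)[:2]:
    u,v=r['location'][0]*512,r['location'][1]*384
    try: print(q,r['p'],round(u),round(v),rd(world('wrist',d,u,v,st)))
    except Exception as e: print(q,u,v,e)
# heights along the image column through the pad centre and across
for v in range(10,384,12): print(v,[rd(world('wrist',d,u,v,st)) for u in (160,256,350)])
E
```

```text
[0.47599894 0.13894841 0.12757908] [ 0.94856612 -0.31643665 -0.00949565] [-1.69912681 -0.29857561 -0.31678582] [ 2.57294369e+00  2.28510569e+01  9.18110027e+01 -1.45867212e-02
  6.59259163e+01  1.11026329e+02]
tcp (-132.2, -3.7, np.float64(127.6))
pad 0.92 251 215 (-142.2, -1.0, np.float64(50.1))
carrier 0.6 248 140 (-88.3, 0.5, np.float64(50.2))
10 [(-5.7, 53.8, np.float64(53.3)), (-1.5, -6.0, np.float64(30.8)), (6.4, -78.5, np.float64(1.9))]
22 [(-11.5, 55.8, np.float64(47.2)), (-9.3, -6.0, np.float64(30.7)), (-2.3, -79.0, np.float64(1.3))]
34 [(-18.8, 56.4, np.float64(46.9)), (-20.7, -5.8, np.float64(50.0)), (-11.3, -79.4, np.float64(1.5))]
46 [(-26.3, 56.7, np.float64(47.4)), (-28.0, -5.8, np.float64(50.5)), (-20.1, -80.0, np.float64(0.8))]
58 [(-33.8, 57.2, np.float64(47.2)), (-35.4, -5.7, np.float64(51.0)), (-29.2, -80.4, np.float64(0.9))]
70 [(-41.4, 57.7, np.float64(47.3)), (-42.8, -5.7, np.float64(50.9)), (-38.4, -80.9, np.float64(0.8))]
82 [(-49.0, 58.6, np.float64(46.3)), (-50.3, -5.6, np.float64(50.2)), (-47.7, -81.4, np.float64(0.9))]
94 [(-56.8, 59.0, np.float64(46.8)),
[... 1935 characters left out ...]
), (-115.3, -30.2, np.float64(198.0))]
322 [(-114.7, 19.6, np.float64(203.1)), (-275.2, -4.0, np.float64(1.2)), (-115.0, -28.7, np.float64(203.4))]
334 [(-115.1, 18.5, np.float64(207.2)), (-290.5, -3.9, np.float64(0.9)), (-115.0, -27.5, np.float64(207.8))]
346 [(-114.7, 17.3, np.float64(211.6)), (-122.6, -4.8, np.float64(202.8)), (-115.0, -26.4, np.float64(211.8))]
358 [(-114.5, 16.2, np.float64(215.6)), (-121.0, -4.8, np.float64(208.7)), (-114.8, -25.3, np.float64(215.7))]
370 [(-114.4, 15.2, np.float64(219.0)), (-120.9, -4.8, np.float64(212.5)), (-114.9, -24.5, np.float64(218.9))]
382 [(-111.9, 13.5, np.float64(224.4)), (-121.0, -4.8, np.float64(215.9)), (-112.2, -22.7, np.float64(224.4))]
```

View pics/w1.png

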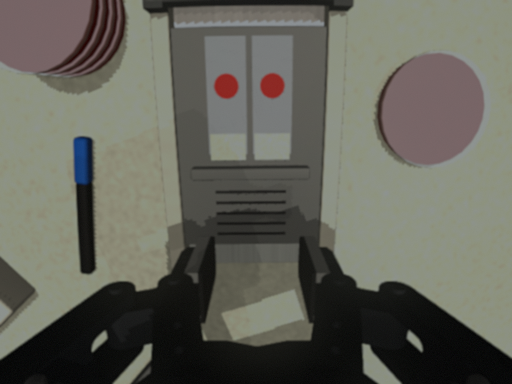

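The wrist picture shows the carrier centred in the channel, its nose at row ~26, rib at row ~173, pad centre at (251,215), and the bridge bar at the top. The fingers are at the bottom. I'll trim the lateral position and descend.

move_arm(
  jaw=[4, 4, 4, 4, 4, 4, 4],
  dp=[
    [0.2, -0.2, 0],
    [0, 0, 2],
    [0, 0, 2],
    [0, 0, 1.5],
    [0, 0, 0],
    [0, 0, 0],
    [0, 0, 0],
  ],
  turn=[
    [0, 0, 0],
    [0, 0, 0],
    [0, 0, 0],
    [0, 0, 0],
    [0, 0, 0],
    [0, 0, 0],
    [0, 0, 0],
  ],
)

```text
time_s: 4.35
position: [0.4822, 0.1418, 0.0787]
tool_rot: [[0.949, -0.315, 0.002], [-0.315, -0.949, 0.0], [0.002, -0.001, -1.0]]
ft_force: [0.4, 0.0, -0.2]
grip_width: 0.04
gripper_force: 0.0
```

move_arm(
  jaw=[4, 4, 4, 4, 4, 4],
  dp=[
    [-0.4, 0.2, 0.5],
    [0, 0, 1],
    [0, 0, 0.8],
    [0, 0, 0.3],
    [0, 0, 0],
    [0, 0, 0],
  ],
  turn=[
    [0, 0, -0.004],
    [0, 0, 0],
    [0, 0, 0],
    [0, 0, 0],
    [0, 0, 0],
    [0, 0, 0],
  ],
)

```text
time_s: 4.85
position: [0.4771, 0.1411, 0.0515]
tool_rot: [[0.95, -0.311, 0.0], [-0.311, -0.95, -0.0], [0.0, -0.0, -1.0]]
ft_force: [1.2, -0.3, 0.3]
grip_width: 0.0402
gripper_force: 0.0
```

move_arm(
  jaw=[4, 4, 4, 4],
  dp=[
    [0, 0, 0.3],
    [0, 0, 0.2],
    [0, 0, 0],
    [0, 0, 0],
  ],
  turn=[
    [0, 0, 0],
    [0, 0, 0],
    [0, 0, 0],
    [0, 0, 0],
  ],
)

```text
time_s: 5.18
position: [0.4773, 0.1411, 0.047]
tool_rot: [[0.95, -0.311, 0.001], [-0.311, -0.95, 0.0], [0.001, -0.0, -1.0]]
ft_force: [-2.3, 0.8, 9.7]
grip_width: 0.0398
gripper_force: 4.7
```

move_arm(
  jaw=[4, 4, 4, 4],
  dp=[
    [0, 0, 0.2],
    [0, 0, 0.2],
    [0, 0, 0],
    [0, 0, 0],
  ],
  turn=[
    [0, 0, 0],
    [0, 0, 0],
    [0, 0, 0],
    [0, 0, 0],
  ],
)

```text
time_s: 5.52
position: [0.4773, 0.1411, 0.0434]
tool_rot: [[0.95, -0.311, 0.002], [-0.311, -0.95, -0.0], [0.002, -0.0, -1.0]]
ft_force: [-2.7, -0.9, 12.9]
grip_width: 0.04
gripper_force: 6.2
```

move_arm(
  jaw=[4, 4, 4, 4],
  dp=[
    [0, 0, 0.2],
    [0, 0, 0.1],
    [0, 0, 0],
    [0, 0, 0],
  ],
  turn=[
    [0, 0, 0],
    [0, 0, 0],
    [0, 0, 0],
    [0, 0, 0],
  ],
)

```text
time_s: 5.85
position: [0.4773, 0.1411, 0.0406]
tool_rot: [[0.95, -0.311, 0.002], [-0.311, -0.95, -0.0], [0.002, -0.001, -1.0]]
ft_force: [-3.3, 0.0, 14.5]
grip_width: 0.0403
gripper_force: 7.4
```

move_arm(
  jaw=[4, 4, 4, 4],
  dp=[
    [0, 0, 0.1],
    [0, 0, 0.1],
    [0, 0, 0],
    [0, 0, 0],
  ],
  turn=[
    [0, 0, 0],
    [0, 0, 0],
    [0, 0, 0],
    [0, 0, 0],
  ],
)

```text
time_s: 6.18
position: [0.4774, 0.1411, 0.0404]
tool_rot: [[0.951, -0.311, 0.003], [-0.311, -0.951, -0.0], [0.003, -0.001, -1.0]]
ft_force: [-9.4, -1.8, 36.0]
grip_width: 0.0403
gripper_force: 18.0
```

move_arm(
  jaw=[4, 4, 4, 4, 4, 4],
  dp=[
    [0.2, 0, 0],
    [0.3, 0, 0],
    [0.3, 0, 0],
    [0.3, 0, 0],
    [0.2, 0, 0],
    [0, 0, 0],
  ],
  turn=[
    [0, 0, 0],
    [0, 0, 0],
    [0, 0, 0],
    [0, 0, 0],
    [0, 0, 0],
    [0, 0, 0],
  ],
)

```text
time_s: 6.68
position: [0.487, 0.1382, 0.0403]
tool_rot: [[0.951, -0.31, -0.003], [-0.31, -0.951, 0.002], [-0.003, -0.001, -1.0]]
ft_force: [-19.2, 5.8, 43.0]
grip_width: 0.04
gripper_force: 22.0
```

```bash
cat > look.py <<'E'
from h import *
import sys
st,im,d=snap('wrist',sys.argv[1])
O=np.array([.6028,.1014]);ex=np.array([.9505,-.3107]);ey=np.array([.3107,.9505])
rd=lambda p:[round(float(v)*1e3,1) for v in ((p[:2]-O)@ex,(p[:2]-O)@ey,p[2])]
print('tcp',rd(np.array(st['position'])),st['ft_force'].round(1))
for q in ['pad','bridge','stop','carrier']:
  for r in cams.mark_of('wrist',q)[:1]:
    u,v=r['location'][0]*512,r['location'][1]*384
    if 0<=u<511 and 0<=v<383: print(q,round(r['p'],2),round(u),round(v),rd(world('wrist',d,u,v,st)))
for v in range(4,250,6): print(v,*[rd(world('wrist',d,u,v,st)) for u in (210,290)])
E
python3 look.py w2.png
```

```text
tcp [-121.5, -1.0, 40.3] [-19.2   5.8  43. ]
pad 0.67 256 267 [-129.3, -1.9, 42.9]
carrier 0.92 253 160 [-76.2, -0.8, 43.4]
4 [-12.9, 16.2, 43.1] [-13.0, -15.8, 43.3]
10 [-15.2, 16.2, 43.2] [-15.5, -15.8, 43.8]
16 [-17.6, 16.2, 43.7] [-17.7, -15.8, 43.6]
22 [-19.8, 16.3, 43.3] [-19.9, -15.9, 43.2]
28 [-22.1, 16.3, 43.5] [-22.2, -15.9, 43.1]
34 [-24.4, 16.5, 43.1] [-24.6, -16.0, 43.5]
40 [-26.8, 16.4, 43.6] [-26.8, -16.0, 43.3]
46 [-29.1, 16.6, 43.1] [-29.2, -16.0, 43.5]
52 [-31.5, 16.6, 43.5] [-31.5, -16.1, 43.2]
58 [-33.8, 16.7, 43.4] [-33.9, -16.1, 43.7]
64 [-36.2, 16.7, 43.4] [-36.3, -16.1, 43.8]
70 [-38.5, 16.8, 43.1] [-38.7, -16.2, 43.8]
76 [-40.9, 16.9, 43.5] [-41.1, -16.2, 43.9]
82 [-43.4, 16.9, 44.0] [-43.5, -16.3, 44.1]
88 [-45.8, 17.0, 43.3] [-45.8, -16.4, 43.5]
94 [-48.2, 17.0, 43.9] [-48.3, -16.4, 43.6]
100 [-50.7, 17.2, 43.3] [-50.7, -16.5, 43.7]
106 [-53.1, 17.3, 43.3] [-53.2, -16.5, 43.7]
112 [-55.6, 17.3, 43.5] [-55.7, -16.6, 43.9]
118 [-58.1, 17.4, 43.6] [-58.2, -16.7, 43.1]
124 [-60.7, 17.5, 43.7] [-60.7, -16.7, 43.2]
130 [-63.2, 17.6, 43.5] [-63.2, -16.7, 43.9]
136
[... 161 characters left out ...]
6, -17.0, 43.7]
160 [-76.3, 18.1, 43.3] [-76.3, -17.1, 43.7]
166 [-78.9, 18.2, 43.9] [-79.0, -17.2, 43.4]
172 [-81.7, 18.3, 43.5] [-81.7, -17.2, 43.6]
178 [-84.4, 18.4, 43.4] [-84.4, -17.3, 43.6]
184 [-87.2, 18.5, 43.6] [-87.2, -17.4, 43.5]
190 [-89.9, 18.6, 43.8] [-90.1, -17.5, 43.1]
196 [-92.8, 18.8, 43.4] [-92.9, -17.6, 43.2]
202 [-95.5, 18.8, 43.9] [-95.4, -17.5, 44.4]
208 [-95.8, 17.8, 51.6] [-95.6, -16.8, 52.3]
214 [-98.0, 17.6, 53.2] [-97.9, -16.7, 53.4]
220 [-100.8, 17.8, 53.0] [-100.8, -16.8, 53.2]
226 [-107.6, 19.4, 43.2] [-107.7, -18.0, 43.0]
232 [-110.5, 19.5, 43.4] [-110.7, -18.1, 42.9]
238 [-110.9, 18.7, 49.5] [-113.8, -18.2, 43.0]
244 [-111.2, 17.9, 55.2] [-117.0, -18.3, 42.9]
```

View pics/w2.png

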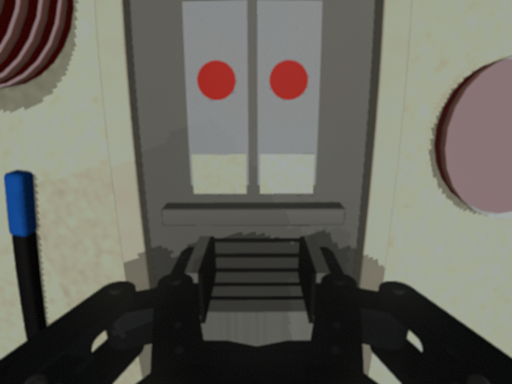

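The picture shows the carrier pressed level (top at 43 mm). Its rib at row ~215 has moved forward about 11 mm with the fingers, which sit on the pad just behind it. I'll go on sliding.

move_arm(
  jaw=[4, 4, 4, 4, 4, 4, 4, 4, 4],
  dp=[
    [0.2, 0, -0.04],
    [0.3, 0, 0],
    [0.4, 0, 0],
    [0.4, 0, 0],
    [0.4, 0, 0],
    [0.4, 0, 0],
    [0.3, 0, 0],
    [0.2, 0, 0],
    [0, 0, 0],
  ],
  turn=[
    [0, 0, 0],
    [0, 0, 0],
    [0, 0, 0],
    [0, 0, 0],
    [0, 0, 0],
    [0, 0, 0],
    [0, 0, 0],
    [0, 0, 0],
    [0, 0, 0],
  ],
)

```text
time_s: 7.68
position: [0.5126, 0.13, 0.0404]
tool_rot: [[0.951, -0.311, -0.002], [-0.311, -0.951, 0.001], [-0.002, -0.001, -1.0]]
ft_force: [-15.4, 5.0, 34.7]
grip_width: 0.04
gripper_force: 17.2
```

move_arm(
  jaw=[4, 4, 4, 4, 4, 4, 4, 4, 4],
  dp=[
    [0.2, 0, 0.03],
    [0.3, 0, 0],
    [0.4, 0, 0],
    [0.4, 0, 0],
    [0.4, 0, 0],
    [0.4, 0, 0],
    [0.3, 0, 0],
    [0.2, 0, 0],
    [0, 0, 0],
  ],
  turn=[
    [0, 0, 0],
    [0, 0, 0],
    [0, 0, 0],
    [0, 0, 0],
    [0, 0, 0],
    [0, 0, 0],
    [0, 0, 0],
    [0, 0, 0],
    [0, 0, 0],
  ],
)

```text
time_s: 8.43
position: [0.5353, 0.1226, 0.0404]
tool_rot: [[0.951, -0.31, -0.006], [-0.31, -0.951, 0.002], [-0.006, -0.0, -1.0]]
ft_force: [-23.5, 6.7, 41.4]
grip_width: 0.0399
gripper_force: 20.6
```

```bash
python3 look.py w3.png | awk 'NR<6 || $1>180'
```

```text
tcp [-70.7, -0.8, 40.4] [-23.5   6.7  41.4]
bridge 0.63 253 96 [1.4, -0.8, 60.2]
carrier 0.97 254 164 [-27.4, -1.1, 43.2]
4 [37.7, 16.2, 43.5] [37.5, -15.5, 44.0]
10 [35.3, 16.2, 44.0] [35.4, -15.6, 43.5]
184 [-36.3, 18.6, 44.0] [-36.4, -17.2, 43.5]
190 [-39.3, 18.8, 43.3] [-39.2, -17.3, 43.6]
196 [-42.2, 19.0, 43.0] [-42.2, -17.4, 43.1]
202 [-44.7, 18.9, 44.2] [-44.8, -17.5, 43.7]
208 [-44.9, 17.9, 51.9] [-44.9, -16.7, 51.9]
214 [-47.1, 17.7, 53.4] [-47.1, -16.6, 53.4]
220 [-49.8, 17.9, 53.5] [-50.1, -16.7, 52.9]
226 [-56.5, 19.5, 43.8] [-56.6, -17.8, 43.6]
232 [-60.0, 19.8, 42.8] [-59.9, -18.0, 43.0]
238 [-60.3, 18.9, 49.1] [-63.0, -18.1, 43.0]
244 [-60.6, 18.1, 54.9] [-66.0, -18.1, 43.3]
```

View pics/w3.png

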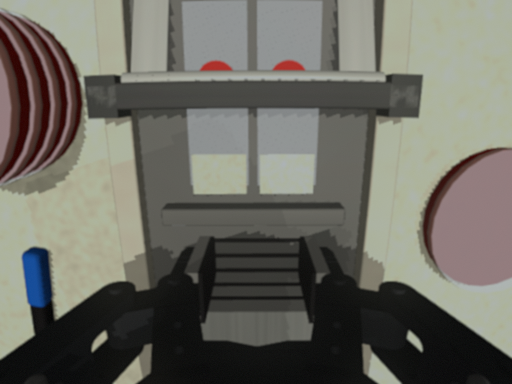

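The picture shows the carrier's nose past the bridge (row ~95) and under both leaves. The rib at row ~215 is about 35 mm short of home, and there is no slip. Continuing.

move_arm(
  jaw=[4, 4, 4, 4, 4, 4, 4, 4, 4],
  dp=[
    [0.2, 0, 0],
    [0.4, 0, 0],
    [0.4, 0, 0],
    [0.4, 0, 0],
    [0.4, 0, 0],
    [0.4, 0, 0],
    [0.3, 0, 0],
    [0.3, 0, 0],
    [0, 0, 0],
  ],
  turn=[
    [0, 0, 0],
    [0, 0, 0],
    [0, 0, 0],
    [0, 0, 0],
    [0, 0, 0],
    [0, 0, 0],
    [0, 0, 0],
    [0, 0, 0],
    [0, 0, 0],
  ],
)

```text
time_s: 9.43
position: [0.5629, 0.1137, 0.0404]
tool_rot: [[0.951, -0.31, -0.004], [-0.31, -0.951, 0.002], [-0.005, -0.001, -1.0]]
ft_force: [-20.6, 6.5, 35.9]
grip_width: 0.0401
gripper_force: 17.9
```

move_arm(
  jaw=[4, 4, 4, 4, 4],
  dp=[
    [0.2, 0, 0],
    [0.2, 0, 0],
    [0.2, 0, 0],
    [0.1, 0, 0],
    [0, 0, 0],
  ],
  turn=[
    [0, 0, 0],
    [0, 0, 0],
    [0, 0, 0],
    [0, 0, 0],
    [0, 0, 0],
  ],
)

```text
time_s: 9.85
position: [0.5692, 0.1116, 0.0404]
tool_rot: [[0.951, -0.31, -0.005], [-0.31, -0.951, 0.002], [-0.005, -0.001, -1.0]]
ft_force: [-21.0, 7.5, 36.6]
grip_width: 0.0399
gripper_force: 17.8
```

```bash
python3 look.py w4.png | awk 'NR<6 || $1>180'
```

```text
tcp [-35.1, -0.7, 40.4] [-21.    7.5  36.6]
pad 0.81 254 268 [-43.5, -1.0, 42.8]
bridge 0.56 253 177 [6.1, -0.6, 60.0]
carrier 0.81 251 161 [9.7, 0.1, 43.4]
4 [73.4, 16.4, 43.6] [73.3, -15.5, 43.4]
184 [3.6, 16.3, 60.3] [3.5, -15.4, 60.3]
190 [1.1, 16.4, 60.4] [1.1, -15.4, 60.4]
196 [-1.5, 16.5, 60.0] [-1.4, -15.5, 60.3]
202 [-9.3, 19.1, 43.6] [-8.9, -17.3, 44.6]
208 [-9.3, 18.0, 52.0] [-9.2, -16.5, 52.1]
214 [-11.6, 17.9, 53.3] [-11.5, -16.5, 53.4]
220 [-14.2, 18.0, 53.5] [-14.3, -16.6, 53.4]
226 [-20.8, 19.6, 44.1] [-21.3, -17.8, 42.9]
232 [-24.3, 19.9, 43.1] [-24.2, -17.8, 43.3]
238 [-24.7, 19.1, 49.0] [-27.2, -17.9, 43.4]
244 [-25.0, 18.3, 54.8] [-30.5, -18.1, 43.0]
```

move_arm(
  jaw=[4, 4, 4, 4, 4],
  dp=[
    [0.2, 0, 0],
    [0.2, 0, 0],
    [0.1, 0, 0],
    [0, 0, 0],
    [0, 0, 0],
  ],
  turn=[
    [0, 0, 0],
    [0, 0, 0],
    [0, 0, 0],
    [0, 0, 0],
    [0, 0, 0],
  ],
)

```text
time_s: 10.52
position: [0.5736, 0.1103, 0.0404]
tool_rot: [[0.951, -0.31, -0.005], [-0.31, -0.951, 0.002], [-0.006, -0.001, -1.0]]
ft_force: [-22.9, 7.4, 37.1]
grip_width: 0.04
gripper_force: 18.2
```

```bash
python3 look.py w5.png | awk 'NR<6 || $1>180'
```

```text
tcp [-30.5, -0.6, 40.4] [-22.9   7.4  37.1]
pad 0.63 253 273 [-41.5, -0.4, 43.1]
bridge 0.83 251 190 [5.7, 0.2, 60.4]
carrier 0.59 253 168 [11.0, -0.4, 43.4]
4 [78.1, 16.5, 43.0] [78.0, -15.5, 43.0]
184 [7.5, 16.7, 58.0] [7.5, -15.6, 57.9]
190 [5.6, 16.5, 60.1] [5.7, -15.4, 60.3]
196 [3.0, 16.6, 59.9] [3.2, -15.4, 60.3]
202 [0.6, 16.7, 60.2] [0.6, -15.5, 60.2]
208 [-2.1, 16.8, 59.7] [-2.0, -15.6, 60.0]
214 [-7.7, 18.2, 51.3] [-7.7, -16.6, 51.4]
220 [-9.8, 18.1, 53.3] [-9.9, -16.5, 53.0]
226 [-12.7, 18.2, 53.0] [-12.5, -16.6, 53.5]
232 [-15.5, 18.4, 53.0] [-19.7, -17.8, 43.3]
238 [-20.0, 19.0, 49.4] [-22.8, -17.9, 43.1]
244 [-20.4, 18.3, 54.9] [-25.8, -18.0, 43.4]
```

View pics/w5.png

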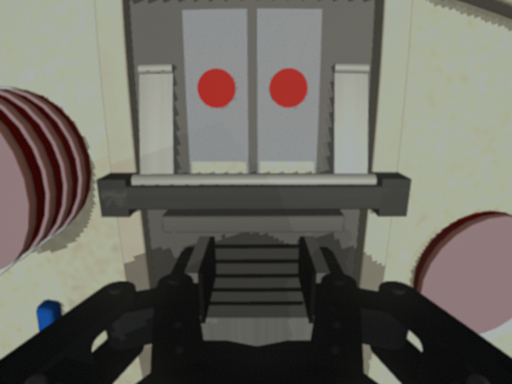

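The picture shows the rib just behind the bridge, and the fingers have begun to slip towards it (rib row 215 → 222). The carrier is probably at the stop; I'll push up against the rib to be sure.

move_arm(
  jaw=[4, 4, 4, 4, 4],
  dp=[
    [0.1, 0, 0],
    [0.1, 0, 0],
    [0.1, 0, 0],
    [0, 0, 0],
    [0, 0, 0],
  ],
  turn=[
    [0, 0, 0],
    [0, 0, 0],
    [0, 0, 0],
    [0, 0, 0],
    [0, 0, 0],
  ],
)

```text
time_s: 11.18
position: [0.5763, 0.1094, 0.0404]
tool_rot: [[0.951, -0.31, -0.006], [-0.31, -0.951, 0.002], [-0.006, -0.001, -1.0]]
ft_force: [-23.0, 7.6, 36.2]
grip_width: 0.0398
gripper_force: 18.1
```

move_arm(
  jaw=[4, 4, 4, 4, 4],
  dp=[
    [0.1, 0, 0],
    [0.1, 0, 0],
    [0, 0, 0],
    [0, 0, 0],
    [0, 0, 0],
  ],
  turn=[
    [0, 0, 0],
    [0, 0, 0],
    [0, 0, 0],
    [0, 0, 0],
    [0, 0, 0],
  ],
)

```text
time_s: 11.6
position: [0.5764, 0.1094, 0.0403]
tool_rot: [[0.951, -0.31, -0.01], [-0.31, -0.951, 0.003], [-0.01, 0.0, -1.0]]
ft_force: [-30.2, 9.8, 41.4]
grip_width: 0.0398
gripper_force: 20.8
```

```bash
python3 look.py w6.png | awk 'NR<6 || $1>180'
```

```text
tcp [-27.6, -0.6, 40.3] [-30.2   9.8  41.4]
pad 0.57 256 279 [-42.0, -1.5, 43.3]
bridge 0.7 253 196 [6.4, -0.4, 60.3]
stop 0.93 256 9 [78.9, -1.8, 43.0]
carrier 0.89 252 179 [9.2, 0.2, 43.2]
184 [10.3, 16.9, 56.7] [10.2, -15.6, 56.4]
190 [7.9, 16.9, 57.3] [7.9, -15.6, 57.4]
196 [6.1, 16.6, 59.7] [6.2, -15.4, 60.2]
202 [3.7, 16.7, 60.1] [3.7, -15.5, 60.2]
208 [1.1, 16.8, 60.1] [1.3, -15.5, 60.5]
214 [-1.4, 16.9, 60.3] [-1.5, -15.7, 59.8]
220 [-7.6, 18.4, 50.9] [-7.6, -16.7, 50.9]
226 [-9.5, 18.2, 53.2] [-9.5, -16.6, 53.2]
232 [-12.2, 18.3, 53.6] [-12.4, -16.7, 53.1]
238 [-15.3, 18.5, 53.0] [-15.4, -16.8, 52.8]
244 [-17.3, 18.3, 55.0] [-23.0, -18.0, 42.9]
```

The second push moved nothing and the forward force rose to 32 N, so the carrier is on the stop. Easing off: unload down-force and push together, then rise clear.

move_arm(
  jaw=[4, 4, 4, 4, 4, 4, 4, 4, 4],
  dp=[
    [-0.1, 0, -0.1],
    [-0.1, 0, -0.1],
    [-0.1, 0, -0.1],
    [-0.1, 0, -0.1],
    [-0.1, 0, -0.1],
    [-0.2, 0, -0.1],
    [-0.3, 0, -0.2],
    [0, 0, 0],
    [0, 0, 0],
  ],
  turn=[
    [0, 0, 0],
    [0, 0, 0],
    [0, 0, 0],
    [0, 0, 0],
    [0, 0, 0],
    [0, 0, 0],
    [0, 0, 0],
    [0, 0, 0],
    [0, 0, 0],
  ],
)

```text
time_s: 12.6
position: [0.572, 0.1099, 0.0456]
tool_rot: [[0.95, -0.311, 0.0], [-0.311, -0.95, -0.0], [0.0, -0.0, -1.0]]
ft_force: [-0.1, -0.3, 0.2]
grip_width: 0.0398
gripper_force: 0.0
```

move_arm(
  jaw=[4, 4, 4, 4, 4, 4, 4, 4],
  dp=[
    [-0.3, 0, -1],
    [0, 0, -1.5],
    [0, 0, -2],
    [0, 0, -2],
    [-2, 0, -2],
    [-2, 0, -1],
    [0, 0, 0],
    [0, 0, 0],
  ],
  turn=[
    [0, 0, 0],
    [0, 0, 0],
    [0, 0, 0],
    [0, 0, 0],
    [0, 0, 0],
    [0, 0, 0],
    [0, 0, 0],
    [0, 0, 0],
  ],
)

```text
time_s: 13.27
position: [0.5309, 0.1236, 0.1416]
tool_rot: [[0.951, -0.31, 0.002], [-0.31, -0.951, -0.0], [0.002, -0.001, -1.0]]
ft_force: [-0.3, -0.2, -0.1]
grip_width: 0.0401
gripper_force: 0.0
```

```bash
python3 look.py w7.png
```

```text
tcp [-75.2, -1.3, 141.6] [-0.3 -0.2 -0.1]
pad 0.68 253 151 [-41.3, 0.0, 43.2]
bridge 0.84 251 92 [1.6, 0.9, 60.4]
carrier 0.68 253 86 [5.6, -0.3, 60.5]
4 [61.6, 29.4, 43.2] [61.5, -25.7, 43.1]
10 [57.8, 29.5, 42.8] [57.5, -25.8, 43.4]
16 [53.8, 29.7, 42.7] [53.4, -25.8, 43.6]
22 [49.7, 29.7, 43.4] [49.6, -25.9, 43.1]
28 [45.8, 29.8, 42.9] [45.6, -26.0, 43.0]
34 [41.8, 29.9, 42.7] [41.6, -26.0, 43.2]
40 [37.8, 30.0, 42.9] [37.6, -26.1, 43.3]
46 [33.7, 30.1, 43.4] [33.6, -26.2, 42.9]
52 [29.6, 30.2, 43.5] [29.5, -26.3, 42.9]
58 [25.6, 30.3, 43.2] [25.4, -26.3, 43.3]
64 [21.5, 30.4, 43.2] [21.3, -26.4, 43.7]
70 [17.4, 30.6, 42.9] [17.2, -26.4, 43.7]
76 [13.3, 30.8, 42.5] [13.1, -26.5, 43.5]
82 [8.2, 28.8, 57.6] [8.1, -25.2, 58.4]
88 [4.2, 28.6, 59.9] [4.1, -25.1, 60.0]
94 [0.3, 28.7, 60.0] [0.1, -25.2, 60.1]
100 [-3.6, 31.1, 43.9] [-3.7, -26.9, 43.4]
106 [-7.8, 31.3, 43.5] [-7.9, -26.8, 45.5]
112 [-11.9, 30.1, 52.8] [-11.9, -26.1, 53.0]
118 [-16.1, 30.4, 51.8] [-16.5, -27.1, 43.9]
124 [-20.8, 31.7, 43.6] [-20.9, -27.3, 42.9]
130 [-25.2, 32.0, 42.9] [-25.3, -27.5, 42.8]
136 [-29.6, 32.1, 43.1] [-29.7, -27.5, 43.1]
142 [-34.1, 32.3, 43.1] [-34.2, -27.7, 42.9]
148 [-38.7, 32.5, 42.9] [-38.7, -27.8, 43.0]
154 [-43.3, 32.7, 42.5] [-43.2, -27.8, 43.4]
160 [-47.8, 32.8, 43.0] [-47.9, -28.0, 42.7]
166 [-52.4, 33.0, 43.0] [-52.4, -28.1, 43.3]
172 [-57.1, 33.1, 43.1] [-57.1, -28.2, 43.0]
178 [-61.8, 33.3, 43.2] [-62.0, -28.4, 42.7]
184 [-66.5, 33.5, 43.4] [-66.7, -28.5, 42.7]
190 [-72.7, 34.4, 38.3] [-72.7, -29.1, 38.4]
196 [-77.7, 34.7, 38.0] [-77.8, -29.3, 37.8]
202 [-82.8, 34.9, 38.0] [-82.7, -29.4, 38.2]
208 [-87.7, 35.0, 38.5] [-88.0, -29.6, 37.8]
214 [-93.0, 35.3, 38.0] [-92.9, -29.7, 38.3]
220 [-98.2, 35.5, 38.0] [-98.3, -29.9, 37.9]
226 [-103.4, 35.7, 38.1] [-103.3, -30.0, 38.3]
232 [-108.8, 36.0, 38.1] [-108.7, -30.2, 38.1]
238 [-64.8, 18.5, 150.4] [-114.1, -30.3, 38.2]
244 [-65.4, 17.8, 155.7] [-119.5, -30.5, 38.3]
```

View pics/w7.png

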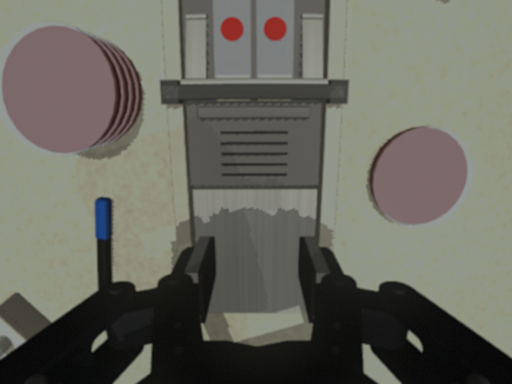

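The picture shows the carrier's tail at row ~187, clear of the bed. The bed behind it is up (38 mm against a carrier top of 43 mm), and the rib at row ~113 is just short of the bridge. It is home and the arm is clear, so I'm handing in.

```bash
python3 -c "
from rig import ticket;print(ticket.close_job())"
```

```text
the job is handed in; nothing more can be done
None
```

The smaller slide carrier is loaded: it is home against the end stop with the bed sprung up behind it, the gripper is drawn clear, and the job was handed in at about 13.5 s of the 56 s allowed; no verdict was returned.

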